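Dock the power module and prove the trip

ROBOT

A 6-joint arm with a two-finger parallel gripper is mounted at the origin on the work surface. World frame = base frame: x ahead of the robot, y to its left, z up, the work surface at z = 0. Lengths are in m, angles in rad, forces in N, time in s.
With the tool pointing down it reaches from about 0.35 to 0.85 m from the base axis. Payload 8.1 kg.
Tool frame: the origin (TCP) lies where the fingers leave the gripper's body, on its centre line; the fingertips stand 84 mm ahead of it and the grasp point (between the pads) lies 65 mm ahead of it; z points along the fingers, y is the line along which they close (so a half turn about z gives the same grasp; the last joint's range is limited). The gripper opens to 93 mm and grips with 3 to 60 N. Pads are 15 mm wide; open, the fingers measure 128 mm over their backs; the gripper's body (75 mm by 188 mm) begins 65 mm behind the grasp point.
Start: joints at [-1.316, 0.13, 1.488, -0, 1.523, -0.085], TCP at [0.2, -0.566, 0.303] pointing down, gripper open.
Joint ranges: [-2.96, 2.96], [-0.89, 2.26], [0.02, 2.5], [-1.34, 4.48], [0, 2.73], [-2.66, 2.66]. Speed limits (rad/s): [2.39, 2.39, 2.79, 3.14, 3.14, 3.14].

INTERFACE

Orientations are given as a rotation vector (axis times angle).
In Python, from plant import robot gives the robot as it stands.
- The arm moves only by the shell command python3 -m jog 'ROWS' [FORCE]. ROWS is text: rows parted by semicolons, each of 5 numbers parted by spaces: the opening, from 0 (shut) to 1 (fully open), then the shift along the tool's x, y, z in m, then the turn about the tool's z in degrees. A call has 1 to 10 rows; each row shifts and turns the commanded pose from where the row before left it, along the tool's axes as they then stand; what a row does not reach is not made up. A row lasts 1/12 s, in which the tool goes at most 41.7 mm and 7.16 degrees, less where a joint would pass 70% of its speed; a pose out of reach is approached as far as the arm can. A call with a gripper value outside its range is refused whole. The fingers move at their own pace and stop on an object; FORCE is the grip in N (left out, the last holds). Time passes only in rows, so rows that do not move let the fingers close. It gives the time, the measured TCP pose, the force, the opening and the grip force at its end, in the units of the state.
- robot.read_state(): the state, without advancing time (a new reading comes with each control period).
- robot.read_camera(name): name is "scene" or "top" or "wrist"; returns a dict with "color" (384x512x3 uint8, red, green, blue), "intrinsics" (3x3 intrinsics, pixels), "pose" (4x4, takes a point from camera to world coordinates); the wrist camera has in their place "tool_from_camera" (4x4, takes a point from camera to tool coordinates, whose origin is the TCP and whose axes are the flange's). Camera axes: x right, y down, z forward; pixel columns grow to the right and rows downward; lengths in m; the calibration is good to about 2 mm. The wrist camera is an equidistant fisheye: a pixel r from the principal point sees the ray r / f radians off the axis. A picture is of the moment at which its call begins: read the wrist's pose just before it. There is no depth.
- robot.close_job(): hands the job in; it is judged then, once.
The state is a dict: "t": time; "q": joint angles; "dq": joint speeds; "joint_torque": joint torques, N m; "tool_pos": TCP position; "orientation": TCP orientation; "force": force on the tool from outside, world axes, zero at the start; "wrist_torque": the same for the moment, N m; "opening": finger opening in m; "gripper_force": force on a finger pad.
Only numpy, scipy, OpenCV 4.12 (cv2) and the standard library are available. Lean on these libraries where they do the work, as an engineer would, in place of code of your own. Each camera call takes 0.05 s, during which the arm holds its last target. There are 200 camera calls.

TASK

Bring the loose black power module up against the side of the white safety unit, square, with no gap left and its front in line with the unit's front. Then prove the trip: press the yellow test button under the clear hood until the red lever drops, and lift the lever back fully up so that it stays. Leave everything else on the bench where it is.

Things in the scene. Friction and masses are not known exactly. Their poses are not given: they have to be found in the camera images.
- unit: White safety unit fixed to the bench, 170 (x) x 220 (y) x 135 mm, grey 35 mm plinth. Origin: centre of underside. A panel rises from the plinth's front (-x) edge towards +x at 40 degrees to the bench, to a flat top from x = 35 mm; yellow button (under a clear hood) on its -y half, red lever on its +y half. Yaw 100 to 140 degrees: the front faces right and away from the robot.
- dock (a point): Point on the unit's flat -y side, at bench height, midway front to back; axes as the unit's. The module belongs against this side.
- module: Loose black power module, box 170 (x) x 100 (y) x 65 mm high, 0.4 to 0.85 kg, on the bench with a gap to the unit's -y side. Origin: centre of its underside; front (-x) has a small display. On top, centred, an orange grip bar 14 mm thick (x), 80 mm long (y), from 65 to 102 mm above the bench. Slides with a few newtons.
- module_face (a point): Point on the module's +y side (the side that goes against the unit), at bench height, midway front to back; axes as the module's.
- test_button (a joint): Travel of the yellow test button in m: 0 out, 0.008 fully in. Springs back by itself. 2 N starts it, 6 to 8 N takes it fully in. Working the linkage inside, it tips the red lever over when pressed more than about 5 to 6 mm.
- button_top (a point): Centre of the outer face of the yellow button (36 mm dia, stands 16 mm off the panel, black ring around). Its z axis points out of the panel, leaning 40 degrees from vertical towards the unit's front (-x); it is pressed along -z.
- hood_edge (a point): Middle of the front edge (yellow strip) of the clear hood: a rigid level plate 6 mm thick, 80 mm wide (y), underside 155 mm above the bench, running from here back to the unit's rear. This edge is about 57 mm above the button's face centre and 20 mm further to the front, so a tool straight down is blocked; one tilted about 40 degrees, in line with the button, clears it.
- reset_lever (a joint): Angle of the red lever, rad: 0 fully up (leaning 0.28 rad from vertical to the rear, on its stop), 1.68 fully dropped (handle out to the front, 10 degrees above level). Swings freely about a level axis along the unit's y. Its weight (100 g) holds it at either end: let go under about 0.28 it falls to up, beyond that it drops.
- lever_hinge (a point): Hinge axis of the lever, 118 mm above the bench; axes as the unit's (lever swings in x-z).
- lever_grip (a point): Middle of the lever's red handle, 78 mm from the hinge axis. Handle 48 mm long along the lever, 20 mm wide (along the unit's y), 22 mm thick; a steel bar 14 mm wide joins it to the hinge. The lever's end is 102 mm from the hinge.
- bottle_a: Bystander, loose: clear glass bottle, blue cap, 86 mm dia, 180 mm tall. Origin: centre of its underside. Not to be disturbed.
- bottle_b: Bystander, loose: amber glass bottle, blue cap, 86 mm dia, 180 mm tall. Origin: centre of its underside. Not to be disturbed.
- tube_rack: Bystander, loose: red tube rack 120 x 85 x 50 mm. Origin: centre of its underside. Not to be disturbed.
- tip_box: Bystander, loose: yellow pipette-tip box 120 x 85 x 55 mm. Origin: centre of its underside. Not to be disturbed.
- timer: Bystander, loose: white bench timer 70 x 70 x 22 mm. Origin: centre of its underside. Not to be disturbed.
- gel_tray: Bystander, loose: open blue gel tray 130 x 100 x 30 mm. Origin: centre of its underside. Not to be disturbed.

How it is judged:
By the outcome, as a careful person would: the job done as asked, in the order asked, and still so for the second after the job is handed in, with the robot touching nothing.
It also fails if it takes over 67 s, if anything falls off the work surface, if the arm or the gripper's body presses on something with over 40 N, if the wrist force passes 120 N, or if a joint passes its speed limit or range.

## Working session

There is one attempt and no reset: what is moved stays moved. The work goes in short steps, Python scripts to look and compute and a shell command to move; the robot and the scene stay as the last step left them, time stands still between calls to the robot, and variables do not carry over. Pictures are saved under pics/ and viewed, at most 10 in all, crops included, and the job is handed in when it is done.

```bash
ls; mkdir -p pics; python3 - <<'E'
from plant import robot
import cv2,numpy as np
s=robot.read_state();print({k:np.round(v,3) for k,v in s.items()})
a=[]
for n in("scene","top"):
    c=robot.read_camera(n);cv2.imwrite(f"pics/{n}0.png",c["color"][:,:,::-1]);print(n,c["intrinsics"].tolist(),np.round(c["pose"],4).tolist())
    np.savez(f"{n}0.npz",**c)
E
```

```text
pics
{'t': np.float64(0.0), 'q': array([-1.316,  0.131,  1.489, -0.   ,  1.523, -0.085]), 'dq': array([-0.   ,  0.001,  0.001,  0.001,  0.001, -0.   ]), 'joint_torque': array([ 0.0000e+00, -5.5984e+01, -4.9175e+01,  7.7000e-02,  3.5000e-02,
       -0.0000e+00]), 'tool_pos': array([ 0.2  , -0.565,  0.302]), 'orientation': array([-3.095, -0.531,  0.   ]), 'force': array([-0.606,  0.487,  0.547]), 'wrist_torque': array([ 0.014,  0.019, -0.01 ]), 'gripper_force': np.float64(0.0), 'opening': np.float64(0.093)}
scene [[374.53525055905254, 0.0, 262.0362303405655], [0.0, 374.53525055905254, 186.20930684301015], [0.0, 0.0, 1.0]] [[-0.7371, 0.5409, -0.4051, 1.0864], [0.6756, 0.5774, -0.4585, 0.5575], [-0.0141, -0.6116, -0.791, 1.097], [0.0, 0.0, 0.0, 1.0]]
top [[444.75567787005923, 0.0, 260.32436541764446], [0.0, 444.75567787005923, 192.68161582312896], [0.0, 0.0, 1.0]] [[-0.0268, -0.9932, 0.1132, 0.4241], [-0.9995, 0.0285, 0.014, -0.0159], [-0.0171, -0.1128, -0.9935, 1.6854], [0.0, 0.0, 0.0, 1.0]]
```

```bash
python3 - <<'E'
import cv2
for n in("scene","top"):
    i=cv2.imread(f"pics/{n}0.png");cv2.imwrite(f"pics/{n}0b.png",cv2.resize(i,(800,600),interpolation=cv2.INTER_CUBIC))
E
```

```text
(no output)
```

View pics/scene0b.png

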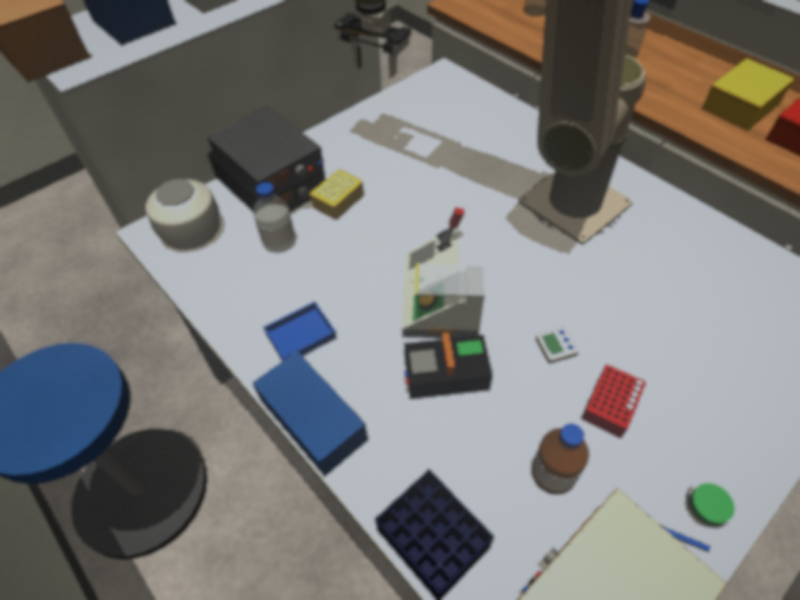

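View pics/top0b.png

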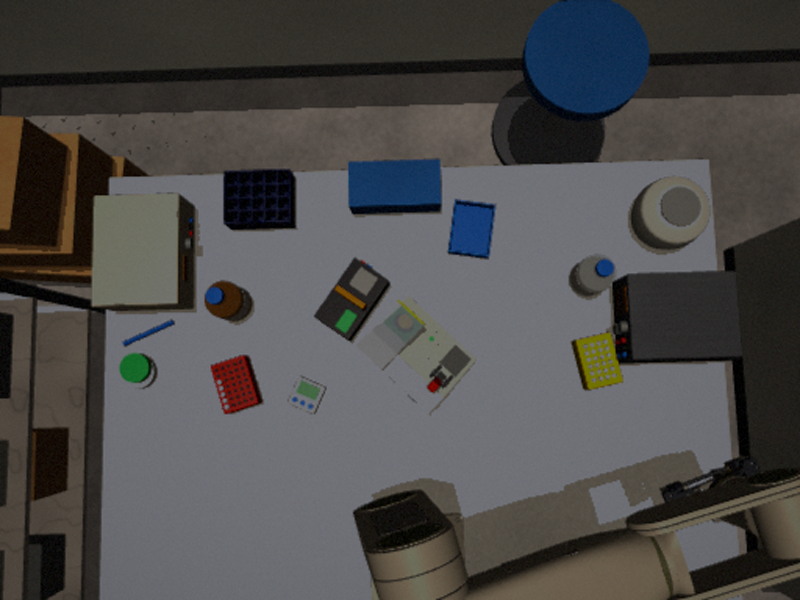

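The top view shows the module at about (352,298) and the unit at about (415,355), both scaled pixels. The module's display is up-right and the hood's yellow strip is near (412,308). The red lever is up, near (434,384).

```bash
python3 - <<'E'
import cv2,numpy as np
i=cv2.imread("pics/top0.png")[160:270,195:310];j=cv2.imread("pics/scene0.png")[125:260,250:325]
a=cv2.resize(i,None,fx=4.2,fy=4.2,interpolation=cv2.INTER_CUBIC);b=cv2.resize(j,None,fx=4.2,fy=4.2,interpolation=cv2.INTER_CUBIC)
h=600;o=np.zeros((h,800,3),np.uint8);o[:a.shape[0],:a.shape[1]]=a;o[:b.shape[0],483:483+b.shape[1]]=b[:600]
o=cv2.convertScaleAbs(o,alpha=1.5);cv2.imwrite("pics/crop1.png",o)
E
```

```text
(no output)
```

View pics/crop1.png

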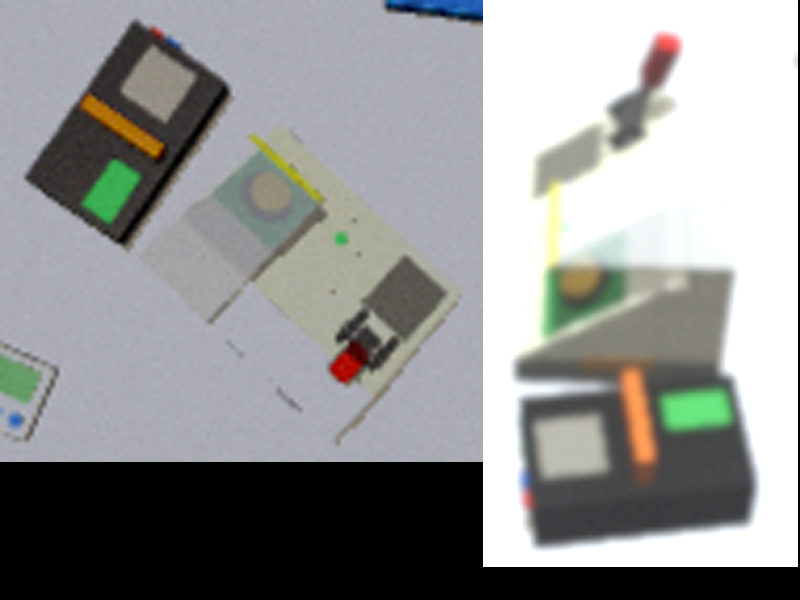

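The crop shows, in crop px: orange bar (82,100)–(163,155), hood strip (250,137)–(322,200), unit front edge (282,127)–(458,292), button about (268,193), and lever tip (347,366).

```bash
cat > h.py <<'E'
import cv2,numpy as np
from scipy.spatial.transform import Rotation as R
def ray(c,p):
    K=c["intrinsics"];d=c["pose"][:3,:3]@np.array([(p[0]-K[0,2])/K[0,0],(p[1]-K[1,2])/K[1,1],1]);return c["pose"][:3,3],d
def plane(c,p,z):
    o,d=ray(c,p);return o+d*(z-o[2])/d[2]
def tri(c1,p1,c2,p2):
    o,d=ray(c1,p1);q,e=ray(c2,p2);s=np.linalg.lstsq(np.c_[d,-e],q-o,rcond=None)[0];a,b=o+s[0]*d,q+s[1]*e
    return (a+b)/2,np.linalg.norm(a-b)
def yaw(v): return np.degrees(np.arctan2(v[1],v[0]))
E
python3 - <<'E'
from h import *
T=np.load("top0.npz");S=np.load("scene0.npz")
t=lambda u,v:(195+u/4.2-.4,160+v/4.2-.4)
s=lambda u,v:(250+(u-483)/4.2-.4,125+v/4.2-.4)
np.set_printoptions(precision=4,suppress=True)
def blob(c,lo,hi,box):
    hsv=cv2.cvtColor(c["color"],cv2.COLOR_RGB2HSV);m=cv2.inRange(hsv,lo,hi);k=np.zeros_like(m);x0,y0,x1,y1=box;k[y0:y1,x0:x1]=m[y0:y1,x0:x1]
    ys,xs=np.nonzero(k);p=np.c_[xs,ys].astype(np.float32);return p
p=blob(T,(8,130,80),(20,255,255),(205,170,245,205));r=cv2.minAreaRect(p);c=cv2.boxPoints(r);print("bar",len(p),r)
w=np.array([plane(T,x,.102) for x in c]);print(w,w.mean(0),plane(T,p.mean(0),.102));
print("bar ends",plane(T,t(84,100),.102),plane(T,t(161,154),.102),yaw(plane(T,t(84,100),.102)-plane(T,t(161,154),.102)))
p=blob(T,(25,120,60),(33,255,255),(250,185,280,215));print("strip",len(p),plane(T,p.mean(0),.16),np.linalg.svd((p-p.mean(0)))[2] if len(p) else 0)
a,b=plane(T,t(250,137),.16),plane(T,t(322,200),.16);print("strip",a,b,(a+b)/2,np.linalg.norm(a-b),yaw(b-a))
a,b=plane(T,t(282,127),.035),plane(T,t(458,292),.035);print("front",a,b,(a+b)/2,np.linalg.norm(a-b),yaw(b-a))
m=[(136,20),(228,90),(124,243),(27,178)]
w=np.array([plane(T,t(*x),.065) for x in m]);print("module top",w,w.mean(0),yaw(w[3]-w[0]),yaw(w[2]-w[1]),yaw(w[0]-w[1])+180)
print("button",tri(T,t(268,193),S,s(580,280)))
print("lever",tri(T,t(347,366),S,s(660,55)))
print("bars",tri(T,t(122,128),S,s(638,415)))
E
```

```text
bar 79 ((223.65383911132812, 189.26922607421875), (21.355958938598633, 3.605551242828369), 33.6900634765625)
[[0.6378 0.173  0.102 ]
 [0.6484 0.1657 0.102 ]
 [0.6037 0.1025 0.102 ]
 [0.5931 0.1099 0.102 ]] [0.6207 0.1378 0.102 ] [0.6212 0.1389 0.102 ]
bar ends [0.6429 0.17   0.102 ] [0.5945 0.1049 0.102 ] 53.37198015398347
strip 31 [ 0.5731 -0.003   0.16  ] [[ 0.734   0.6792]
 [ 0.6792 -0.734 ]]
strip [0.6002 0.0269 0.16  ] [ 0.5466 -0.0307  0.16  ] [ 0.5734 -0.0019  0.16  ] 0.07869128227577307 -132.91734378425585
front [0.6228 0.0017 0.035 ] [ 0.4722 -0.1491  0.035 ] [ 0.5475 -0.0737  0.035 ] 0.21311736913075288 -134.95866959734394
module top [[0.7177 0.1274 0.065 ]
 [0.6532 0.0478 0.065 ]
 [0.5216 0.1414 0.065 ]
 [0.5807 0.2252 0.065 ]] [0.6183 0.1354 0.065 ] 144.47037331000297 144.5670276398178 230.93245854794654
button (array([0.5595, 0.0146, 0.0907]), np.float64(9.64645514610742e-05))
lever (array([ 0.4123, -0.047 ,  0.1972]), np.float64(0.0022316039667647602))
bars (array([0.6182, 0.1386, 0.097 ]), np.float64(0.0007105477960825176))
```

```bash
python3 -m jog '1 0 0 -0.03 0;1 0.01 0 -0.028 0;1 0.0262 -0.0217 0 0;1 0.0262 -0.0217 0 0;1 0.0262 -0.0217 0 0;1 0.0262 -0.0217 0 0;1 0.0262 -0.0217 0 0;1 0.0262 -0.0217 0 0;1 0.0262 -0.0217 0 0;1 0.0262 -0.0217 0 0' 40
python3 -m jog '1 0.0262 -0.0217 0 0;1 0.0262 -0.0217 0 0;1 0.0262 -0.0217 0 0;1 0.0262 -0.0217 0 0;1 0.0262 -0.0217 0 0;1 0.0262 -0.0217 0 0;1 0.0262 -0.0217 0 0;1 0.0262 -0.0217 0 0;1 0.0262 -0.0217 0 0;1 0.0262 -0.0217 0 0'
python3 -m jog '1 0.0262 -0.0217 0 0;1 0.0262 -0.0217 0 0;1 0.0262 -0.0217 0 0;1 0.0262 -0.0217 0 0;1 0 0 0 -6.8;1 0 0 0 -6.8;1 0 0 0 -6.8;1 0 0 0 -6.8;1 0 0 0 -6.8;1 0 0 0 0'
python3 - <<'E'
from plant import robot
from h import *
s=robot.read_state();c=robot.read_camera("wrist")
print(np.round(s["q"],3),s["tool_pos"],R.from_rotvec(s["orientation"]).as_matrix().round(3).tolist())
print({k:np.round(v,4).tolist() for k,v in c.items() if k!="color"})
np.savez("w1.npz",tp=s["tool_pos"],o=s["orientation"],**c)
cv2.imwrite("pics/w1.png",cv2.convertScaleAbs(cv2.resize(c["color"][:,:,::-1],(800,600),interpolation=cv2.INTER_CUBIC),alpha=1.3))
E
```

```text
t: 0.93
tool_pos: [0.3496, -0.3272, 0.3603]
orientation: [-3.096, -0.531, 0.0]
force: [0.5, -0.3, -0.1]
opening: 0.0927
gripper_force: 0.0
t: 1.77
tool_pos: [0.5243, -0.0352, 0.3604]
orientation: [-3.096, -0.531, 0.001]
force: [1.0, -0.4, -0.4]
opening: 0.0931
gripper_force: 0.0
t: 2.6
tool_pos: [0.5936, 0.0799, 0.3601]
orientation: [-2.801, -1.421, 0.002]
force: [-0.1, -0.0, -1.1]
opening: 0.093
gripper_force: 0.0
[0.048 0.112 1.405 0.    1.626 0.68 ] [0.59357279 0.07994935 0.36005426] [[0.59, 0.807, -0.001], [0.807, -0.59, -0.0], [-0.001, -0.001, -1.0]]
{'intrinsics': [[297.3186, 0.0, 259.1464], [0.0, 297.3186, 191.1538], [0.0, 0.0, 1.0]], 'tool_from_camera': [[0.0001, -0.9632, -0.2689, 0.0738], [1.0, 0.0002, -0.0004, 0.0002], [0.0004, -0.2689, 0.9632, -0.0821], [0.0, 0.0, 0.0, 1.0]]}
```

View pics/w1.png

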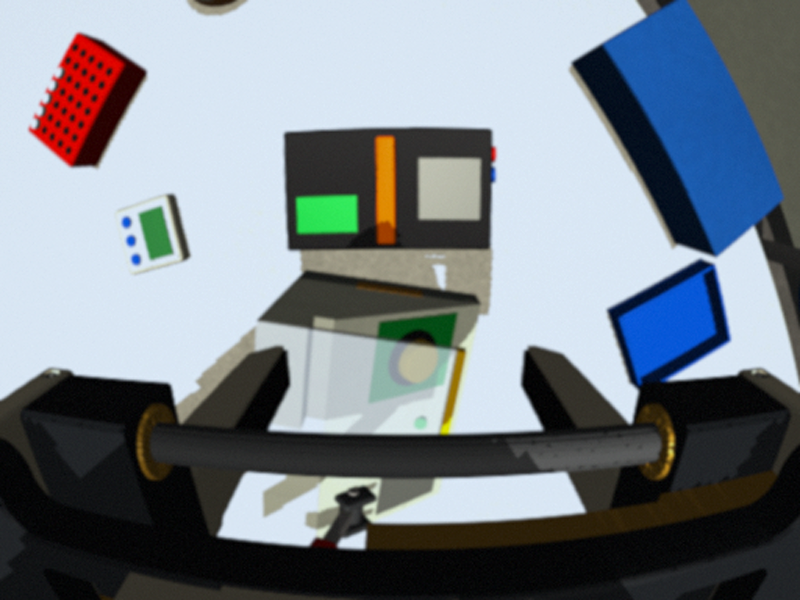

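The wrist view shows the module bar at (385,190). The foot of the unit's -y side runs from about (305,271) at the rear to (480,298) at the front. The button is at (415,357) and the hood strip at (455,390). I'll fit those edges numerically.

```bash
cat >> h.py <<'E'
def wray(c,p):
    K=c["intrinsics"];d=(np.array(p,float)-K[:2,2])/K[0,0];r=np.hypot(*d)+1e-9
    v=np.r_[d/r*np.sin(r),np.cos(r)];M=c["tool_from_camera"];Q=R.from_rotvec(c["o"]).as_matrix()
    return c["tp"]+Q@M[:3,3],Q@M[:3,:3]@v
def wplane(c,p,z):
    o,d=wray(c,p);return o+d*(z-o[2])/d[2]
E
python3 - <<'E'
from h import *
np.set_printoptions(precision=4,suppress=True)
c=dict(np.load("w1.npz"));T=np.load("top0.npz")
g=cv2.cvtColor(c["color"],cv2.COLOR_RGB2GRAY).astype(float)
f=1.5625
def edge(cols,r0,r1,sign):
    out=[]
    for u in cols:
        d=np.diff(cv2.GaussianBlur(g,(3,3),0)[r0(u):r1(u),u])*sign;k=int(d.argmax())
        k2=k
        if 0<k<len(d)-1:
            den=d[k-1]-2*d[k]+d[k+1]; k2=k+.5*(d[k-1]-d[k+1])/den if den else k
        out.append((u,r0(u)+k2+.5))
    return np.array(out)
lin=lambda u:(271+(u*f-305)*27/175)/f
e=edge(range(200,304,3),lambda u:int(lin(u))-5,lambda u:int(lin(u))+6,-1)
w=np.array([wplane(c,p,0) for p in e])
def fit(w):
    m=np.median(w,0)
    k=np.ones(len(w),bool)
    for _ in range(4):
        m=w[k].mean(0);v=np.linalg.svd(w[k]-m)[2][0];r=(w-m)@np.array([-v[1],v[0],0]);k=abs(r)<.0015
    return m,v,k.sum(),r.std()
print("side foot",fit(w),yaw(fit(w)[1]),np.round(((w-fit(w)[0])@np.array([-fit(w)[1][1],fit(w)[1][0],0]))*1e3,1))
P=lambda u,v:(u/f-.2,v/f-.2)
print("foot corners",wplane(c,P(305,271),0),wplane(c,P(480,298),0))
print("front corner z35",wplane(c,P(478,302),.035))
hs=cv2.cvtColor(c["color"],cv2.COLOR_RGB2HSV)
m=cv2.inRange(hs,(8,150,80),(20,255,255));m[:, :225]=0;m[:,265:]=0;m[160:]=0
ys,xs=np.nonzero(m);r=cv2.minAreaRect(np.c_[xs,ys].astype(np.float32));b=cv2.boxPoints(r);w=np.array([wplane(c,p,.102) for p in b]);print("bar",w,w.mean(0))
mt=[(286,132),(491,129),(490,249),(288,249)]
w=np.array([wplane(c,P(*x),.065) for x in mt]);print("mod",w,w.mean(0),yaw(w[0]-w[1]),yaw(w[3]-w[2]),yaw(w[3]-w[0]),yaw(w[2]-w[1]))
m=cv2.inRange(hs,(20,140,60),(34,255,255));m[:220]=0;m[280:]=0;m[:,:275]=0;m[:,305:]=0
ys,xs=np.nonzero(m);print("strip px",len(xs),xs.min(),xs.max(),ys.min(),ys.max())
print("strip top",wplane(c,P(463,349),.155),"strip low",wplane(c,P(444,434),.158))
print("button",wplane(c,P(416,357),.098))
for y in range(186,196,2): print(y,g[y,296:318].astype(int))
E
```

```text
side foot (array([0.5638, 0.0608, 0.    ]), array([ 0.7105, -0.7037,  0.    ]), np.int64(35), np.float64(0.00013534796281904825)) -44.72253372184235 [ 0.  -0.1  0.1 -0.   0.1 -0.1 -0.  -0.2 -0.1 -0.  -0.1  0.2 -0.1  0.2
 -0.1 -0.   0.1  0.   0.1 -0.1  0.1 -0.1  0.1 -0.2 -0.   0.  -0.   0.5
  0.   0.1 -0.1 -0.  -0.2 -0.  -0.1]
foot corners [0.5008 0.1215 0.    ] [ 0.6245 -0.0033  0.    ]
front corner z35 [0.6219 0.006  0.035 ]
bar [[0.6359 0.1747 0.102 ]
 [0.6476 0.1659 0.102 ]
 [0.6006 0.102  0.102 ]
 [0.5885 0.1109 0.102 ]] [0.6182 0.1384 0.102 ]
mod [[0.5796 0.2259 0.065 ]
 [0.7144 0.1285 0.065 ]
 [0.6569 0.0477 0.065 ]
 [0.5209 0.1477 0.065 ]] [0.6179 0.1374 0.065 ] 144.15663288218204 143.67853562368245 -126.89321285146647 -125.45842705672257
strip px 253 282 296 224 278
strip top [0.6003 0.024  0.155 ] strip low [ 0.5533 -0.0218  0.158 ]
button [0.5586 0.0179 0.098 ]
186 [102 108 110 113 112 110 113 112 115 118 120 117 117 116 115 117 120 134
 161 174 177 175]
188 [ 39  43  49  52  55  61  69  76  91 108 116 119 117 116 114 115 116 132
 158 173 175 176]
190 [ 19  20  19  20  19  20  21  25  47  78 103 115 118 118 119 120 124 143
 165 176 175 176]
192 [ 29  29  30  30  30  27  27  24  27  44  74 100 116 117 118 120 126 146
 167 177 176 176]
194 [ 46  46  49  47  49  51  53  53  53  56  67  86 106 113 113 115 123 143
 167 177 176 176]
```

```bash
python3 -m jog '1 0.0305 -0.0074 0 0;1 0.031 -0.0074 0 0;1 0 0 0.035 0;1 0 0 0.035 0;1 0 0 0.035 0;1 0 0 0.035 0;1 0 0 0.035 0;1 0 0 0.02 0;1 0 0 0.011 0;1 0 0 0 0' 40
python3 -m jog '0 0 0 0 0;0 0 0 0 0;0 0 0 0 0;0 0 0 0 0;0 0 0 0 0;0 0 0 0 0;0 0 0 0 0;0 0 0 0 0' 40
```

```text
t: 3.48
tool_pos: [0.6172, 0.1379, 0.1521]
orientation: [-2.807, -1.408, 0.006]
force: [-0.2, -0.2, 0.2]
opening: 0.0929
gripper_force: 0.0
t: 4.15
tool_pos: [0.6185, 0.1381, 0.1548]
orientation: [2.806, 1.413, 0.0]
force: [1.0, -0.2, 0.5]
opening: 0.0442
gripper_force: 0.0
```

```bash
python3 -m jog '0 0 0 0 0;0 0 0 0 0;0 0 0 0 0;0 0 0 0 0;0 0 0 0 0;0 0 0 0 0;0 0 0 0 0' 40
python3 -m jog '0 0 0 0 2.7;0 0 0 0 2.7;0 0 0 0 2.8;0 -0.008 0.005 0 0;0 -0.01 0.005 0 0;0 -0.01 0.005 0 0;0 -0.006 0 0 0;0 0 0 0 0'
python3 - <<'E'
from plant import robot
from h import *
s=robot.read_state();c=robot.read_camera("wrist")
np.savez("w2.npz",tp=s["tool_pos"],o=s["orientation"],**c);print(R.from_rotvec(s["orientation"]).as_matrix().round(3).tolist(),s["force"])
cv2.imwrite("pics/w2.png",cv2.convertScaleAbs(cv2.resize(c["color"][:,:,::-1],(800,600),interpolation=cv2.INTER_CUBIC),alpha=1.4))
E
```

```text
t: 4.73
tool_pos: [0.6183, 0.1382, 0.1547]
orientation: [-2.805, -1.413, 0.0]
force: [-2.3, -0.2, 0.3]
opening: 0.0137
gripper_force: 40.0
t: 5.4
tool_pos: [0.6045, 0.1016, 0.1547]
orientation: [2.899, 1.207, -0.002]
force: [-1.7, -4.4, 1.4]
opening: 0.0138
gripper_force: 40.0
[[0.704, 0.71, -0.001], [0.71, -0.704, -0.001], [-0.001, 0.0, -1.0]] [-1.69546037 -4.41649793  1.35716697]
```

View pics/w2.png

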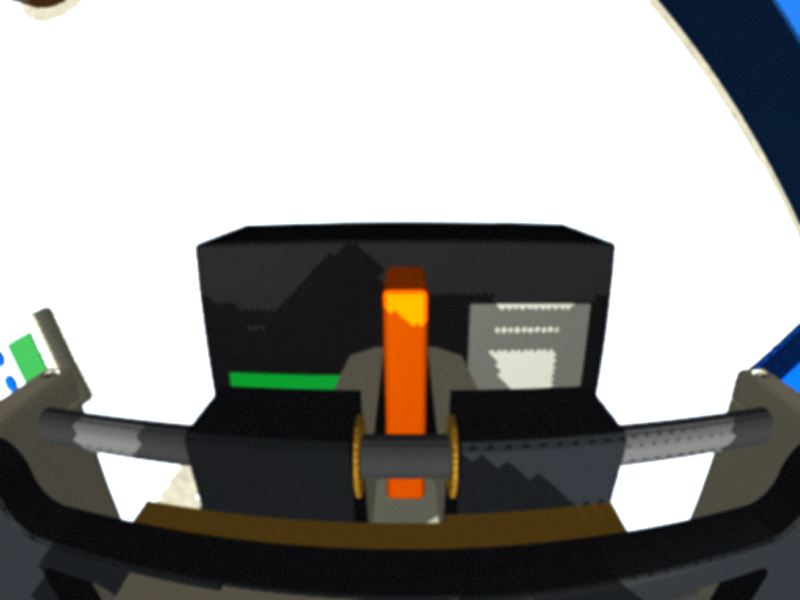

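The module is held squarely by the bar. About 9 mm is left to the unit, so I'll go in small steps and watch the force.

```bash
python3 -m jog '0 -0.002 -0.0013 0 0;0 -0.002 0 0 0;0 -0.0015 0 0 0;0 -0.001 0 0 0'
python3 -m jog '0 -0.001 0 0 0;0 -0.001 0 0 0'
python3 -m jog '0 -0.001 0 0 0;0 0 0 0 0'
python3 -m jog '0 -0.001 0 0 0;0 0 0 0 0'
```

```text
t: 5.78
tool_pos: [0.5997, 0.1001, 0.1548]
orientation: [-2.899, -1.21, -0.001]
force: [2.1, 2.8, -5.6]
opening: 0.0135
gripper_force: 40.0
t: 5.95
tool_pos: [0.5983, 0.0988, 0.1547]
orientation: [-2.899, -1.21, -0.001]
force: [7.6, 9.5, -4.4]
opening: 0.0138
gripper_force: 40.0
t: 6.12
tool_pos: [0.5982, 0.0986, 0.1549]
orientation: [-2.898, -1.209, -0.004]
force: [6.0, 6.5, -4.5]
opening: 0.0139
gripper_force: 40.0
t: 6.28
tool_pos: [0.598, 0.0985, 0.155]
orientation: [-2.898, -1.209, -0.007]
force: [9.3, 9.0, -7.0]
opening: 0.0134
gripper_force: 40.0
```

```bash
python3 -m jog '0 -0.001 0 0 0;0 -0.001 0 0 0;0 0 0 0 0'
python3 -m jog '0 0.002 0 0 0;0.3 0 0 0 0;0.6 0 0 0 0;0.6 0 0 0 0;0.6 0 0 0 0;0.6 0 0 0 0'
python3 -m jog '0.6 0 0 -0.02 0;0.6 0 0 -0.035 0;0.6 0 0 -0.04 0;0.6 0 0 -0.04 0;0.6 0 0 -0.04 0;0.6 0 0 -0.03 0;0.6 0.02 0 0 0;0.6 0 0 0 0'
python3 - <<'E'
from plant import robot
from h import *
s=robot.read_state();c=robot.read_camera("wrist")
np.savez("w3.npz",tp=s["tool_pos"],o=s["orientation"],**c);print(np.round(s["q"],3))
cv2.imwrite("pics/w3.png",cv2.convertScaleAbs(cv2.resize(c["color"][130:295,130:350,::-1],(800,600),interpolation=cv2.INTER_CUBIC),alpha=1.6))
E
```

```text
t: 6.53
tool_pos: [0.5976, 0.0981, 0.1555]
orientation: [-2.897, -1.209, -0.012]
force: [13.3, 13.6, -9.4]
opening: 0.014
gripper_force: 40.0
t: 7.03
tool_pos: [0.5967, 0.0965, 0.1547]
orientation: [2.9, 1.209, -0.001]
force: [0.4, 1.1, 0.8]
opening: 0.0426
gripper_force: 0.0
t: 7.7
tool_pos: [0.6128, 0.1122, 0.3634]
orientation: [2.898, 1.209, 0.01]
force: [0.9, -0.1, -0.5]
opening: 0.0558
gripper_force: 0.0
[9.900e-02 1.710e-01 1.334e+00 1.000e-03 1.630e+00 8.790e-01]
```

View pics/w3.png

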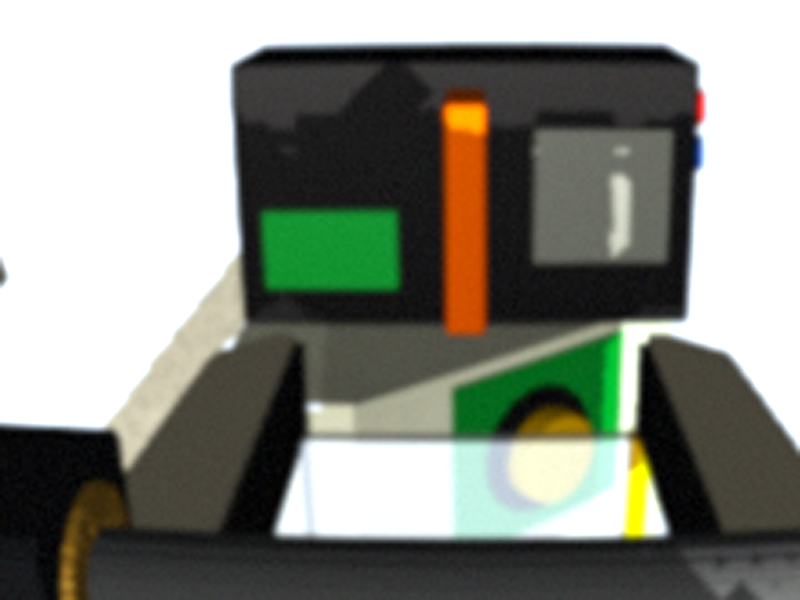

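The crop shows the module flush against the unit. The front corner, near (690,320), is partly hidden by a finger, so I'll shift sideways to see it.

```bash
python3 -m jog '1 0.01 0.03 0 0;1 0.01 0.03 0 0;1 0.01 0.03 0 0;1 0 0 0 0;1 0 0 0 0;1 0 0 0 0'
python3 - <<'E'
from plant import robot
from h import *
s=robot.read_state();c=robot.read_camera("wrist")
np.savez("w4.npz",tp=s["tool_pos"],o=s["orientation"],**c);print(np.round(s["tool_pos"],3))
cv2.imwrite("pics/w4.png",cv2.convertScaleAbs(cv2.resize(c["color"][150:270,180:340,::-1],(800,600),interpolation=cv2.INTER_CUBIC),alpha=1.0))
E
```

```text
t: 8.25
tool_pos: [0.6954, 0.0688, 0.3584]
orientation: [-2.899, -1.208, 0.004]
force: [-0.7, 0.5, -0.4]
opening: 0.0905
gripper_force: 0.0
[0.695 0.069 0.358]
```

View pics/w4.png

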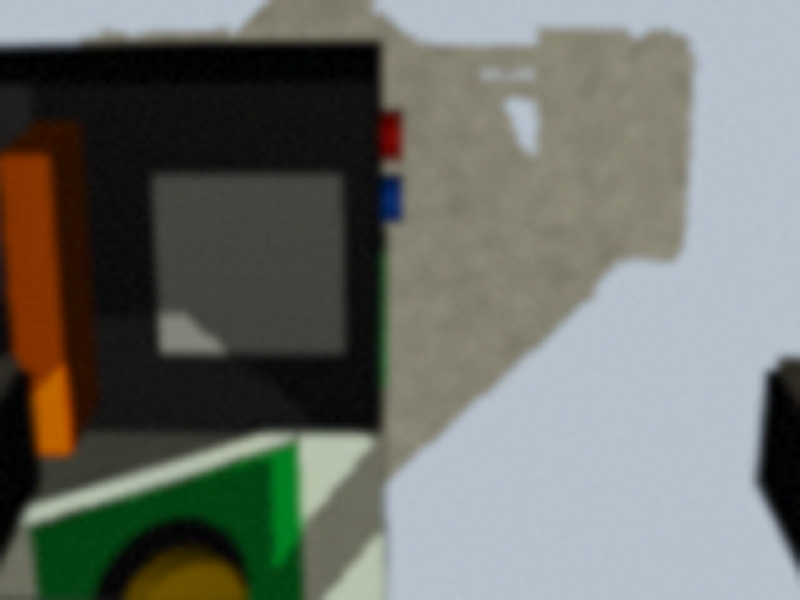

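The module's front edge (x≈381) and the unit's front edge (x≈385) agree to under 1 mm, and they are square and flush. Next I need a tilted tool. Jog has no tilt axis, so I'll see how the arm behaves at the inner reach limit, at azimuth -45° (tool y then points outward).

```bash
python3 -m jog '0 -0.038 0.004 0 0;0 -0.038 0.004 0 0;0 -0.038 0.004 0 0;0 -0.038 0.004 0 0;0 -0.038 0.004 0 0;0 -0.038 0.004 0 0;0 -0.038 0.004 0 0;0 -0.038 0.004 0 0;0 -0.038 0.004 0 0;0 -0.038 0.004 0 0' 20
python3 -m jog '0 -0.038 0.004 0 0;0 -0.038 0.004 0 0;0 -0.038 0.004 0 0;0 -0.038 0.004 0 0;0 0 -0.04 0 0;0 0 -0.04 0 0;0 0 -0.04 0 0;0 0 -0.04 0 0;0 0 -0.04 0 0'
python3 -m jog '0 0 -0.04 0 0;0 0 -0.04 0 0;0 0 0 0 0'
python3 -c "
from plant import robot;print(robot.read_state()['q'].round(3))"
```

```text
t: 9.13
tool_pos: [0.4551, -0.2291, 0.3607]
orientation: [2.897, 1.21, 0.002]
force: [0.5, -0.6, -0.7]
opening: 0.0308
gripper_force: 0.0
t: 9.88
tool_pos: [0.218, -0.2056, 0.3591]
orientation: [2.898, 1.21, 0.001]
force: [-0.8, 0.7, 1.7]
opening: 0.0005
gripper_force: 0.0
t: 10.13
tool_pos: [0.1857, -0.1724, 0.3644]
orientation: [-2.869, -1.197, 0.022]
force: [-0.3, 0.9, 1.0]
opening: 0.0005
gripper_force: 0.0
[-0.944 -0.893  2.158 -0.006  1.912 -0.166]
```

```bash
cat > st.py <<'E'
from plant import robot
from h import *
s=robot.read_state();Q=R.from_rotvec(s["orientation"]).as_matrix()
print("q",s["q"].round(3),"p",s["tool_pos"].round(4),"x",Q[:,0].round(3),"y",Q[:,1].round(3),"z",Q[:,2].round(3),"tilt",np.degrees(np.arccos(-Q[2,2])).round(1),"az",yaw(Q[:,2]).round(1))
E
python3 st.py
python3 -m jog '0 0 -0.02 0 0;0 0 -0.02 0 0;0 0 0 0 0'; python3 st.py
```

```text
q [-0.944 -0.893  2.158 -0.006  1.912 -0.166] p [ 0.1857 -0.1724  0.3644] x [ 0.703  0.711 -0.   ] y [ 0.71  -0.703 -0.035] z [-0.025  0.025 -0.999] tilt 2.0 az 135.9
t: 10.38
tool_pos: [0.1804, -0.1659, 0.3744]
orientation: [-2.852, -1.19, 0.037]
force: [0.5, -0.2, 0.4]
opening: 0.0002
gripper_force: 0.0
q [-0.94  -0.893  2.14  -0.012  1.95  -0.164] p [ 0.1804 -0.1659  0.3744] x [ 0.703  0.711 -0.002] y [ 0.71  -0.702 -0.057] z [-0.042  0.038 -0.998] tilt 3.3 az 137.7
```

The tilt appears in just the right direction (azimuth 136°). I'll carry on, then check that it stays after moving out.

```bash
python3 -m jog '0 0 -0.041 0 0;0 0 -0.041 0 0;0 0 -0.041 0 0;0 0 -0.041 0 0'; python3 st.py;python3 -m jog '0 0 0.03 0 0;0 0 0.03 0 0;0 0 0.03 0 0;0 0 0 0 0'; python3 st.py
```

```text
t: 10.72
tool_pos: [0.1549, -0.1311, 0.4185]
orientation: [-2.759, -1.151, 0.108]
force: [0.2, 1.0, -0.1]
opening: 0.0006
gripper_force: 0.0
q [-0.913 -0.893  2.065 -0.036  2.133 -0.149] p [ 0.1549 -0.1311  0.4185] x [ 0.703  0.711 -0.008] y [ 0.7   -0.694 -0.166] z [-0.124  0.111 -0.986] tilt 9.5 az 138.2
t: 11.05
tool_pos: [0.2203, -0.1959, 0.4014]
orientation: [-2.758, -1.151, 0.107]
force: [-0.0, -0.5, 0.5]
opening: 0.0004
gripper_force: 0.0
q [-0.877 -0.614  1.946 -0.026  1.974 -0.105] p [ 0.2203 -0.1959  0.4014] x [ 0.703  0.711 -0.008] y [ 0.701 -0.694 -0.166] z [-0.123  0.111 -0.986] tilt 9.6 az 138.0
```

```bash
python3 -m jog '0 0 -0.041 0 0;0 0 -0.041 0 0;0 0 -0.039 0.012 0;0 0 -0.039 0.012 0;0 0 -0.039 0.012 0;0 0 -0.039 0.012 0;0 0 -0.039 0.012 0'; python3 st.py
```

```text
t: 11.63
tool_pos: [0.1364, -0.0874, 0.4418]
orientation: [-2.65, -1.107, 0.197]
force: [-0.9, -0.3, -0.2]
opening: 0.0006
gripper_force: 0.0
q [-0.822 -0.893  2.037 -0.049  2.291 -0.069] p [ 0.1364 -0.0874  0.4418] x [ 0.7    0.713 -0.024] y [ 0.678 -0.675 -0.291] z [-0.224  0.187 -0.956] tilt 17.0 az 140.1
```

```bash
python3 -m jog '0 -0.012 -0.037 0.012 0;0 -0.012 -0.037 0.012 0;0 -0.012 -0.037 0.012 0;0 -0.012 -0.036 0.015 0'; python3 st.py;  python3 -m jog '0 -0.01 -0.036 0.015 0;0 -0.01 -0.036 0.015 0;0 -0.01 -0.036 0.015 0;0 -0.01 -0.036 0.015 0'; python3 st.py
```

```text
t: 11.97
tool_pos: [0.0851, -0.0915, 0.4828]
orientation: [-2.569, -1.075, 0.253]
force: [0.1, -0.3, -0.6]
opening: 0.0006
gripper_force: 0.0
q [-0.981 -0.893  1.977 -0.164  2.427 -0.307] p [ 0.0851 -0.0915  0.4828] x [ 0.697  0.716 -0.031] y [ 0.655 -0.654 -0.379] z [-0.292  0.244 -0.925] tilt 22.3 az 140.1
t: 12.3
tool_pos: [0.0133, -0.0997, 0.5323]
orientation: [-2.499, -1.039, 0.268]
force: [-0.2, -2.0, -0.7]
opening: 0.0008
gripper_force: 0.0
q [-1.28  -0.893  1.897 -0.396  2.507 -0.774] p [ 0.0133 -0.0997  0.5323] x [ 0.702  0.712 -0.017] y [ 0.631 -0.633 -0.448] z [-0.33   0.304 -0.894] tilt 26.6 az 137.3
```

```bash
python3 -m jog '0 0 0.04 0 0;0 0 0.04 0 0;0 0 0.04 0 0;0 0 0.04 0 0;0 0 0.04 0 0;0 0 0.04 0 0;0 0 0.04 0 0;0 0 0 0.04 0;0 0 0 0.04 0;0 0 0 0.03 0'; python3 st.py; python3 -m jog '0 0 -0.036 0.018 0;0 0 -0.036 0.018 0;0 0 -0.036 0.018 0;0 0 -0.036 0.018 0'; python3 st.py
```

```text
t: 13.13
tool_pos: [0.1539, -0.2436, 0.3054]
orientation: [-2.498, -1.038, 0.268]
force: [0.3, 0.6, -0.1]
opening: 0.0006
gripper_force: 0.0
q [-1.049 -0.374  2.004 -0.145  1.956 -0.29 ] p [ 0.1539 -0.2436  0.3054] x [ 0.703  0.711 -0.016] y [ 0.63  -0.633 -0.45 ] z [-0.33   0.306 -0.893] tilt 26.7 az 137.2
t: 13.47
tool_pos: [0.0462, -0.1402, 0.3085]
orientation: [-2.488, -1.034, 0.268]
force: [-11.5, 37.2, 51.4]
opening: 0.0002
gripper_force: 0.0
q [-1.203 -0.894  2.318 -0.239  2.14  -0.506] p [ 0.0462 -0.1402  0.3085] x [ 0.703  0.711 -0.013] y [ 0.627 -0.629 -0.459] z [-0.334  0.314 -0.888] tilt 27.3 az 136.8
```

The tool touched the robot's own base there, so I back off. The 27° tilt already reached clears the hood if I contact the button slightly below centre, with the fingers' narrow side in the tilt plane.

```bash
python3 -m jog '0 0 0.036 -0.018 0;0 0 0.036 -0.018 0;0 0 0.036 -0.018 0;0 0 0.036 -0.018 0;0 0 0.036 -0.018 0;0 0 0.036 -0.018 0;0 0 0.03 -0.025 0;0 0 0.03 -0.025 0;0 0 0.01 -0.035 0;0 0 0 0 0'; python3 st.py
python3 - <<'E'
from plant import robot
from h import *
np.set_printoptions(precision=4,suppress=True)
c=robot.read_camera("scene");T=robot.read_camera("top");np.savez("scene1.npz",**c);np.savez("top1.npz",**T)
a=c["color"][120:255,245:350,::-1];b=T["color"][165:270,210:310,::-1]
o=np.zeros((540,800,3),np.uint8);o[:540,:420]=cv2.resize(a,(420,540),interpolation=cv2.INTER_CUBIC);o[:399,420:]=cv2.resize(b,(380,399),interpolation=cv2.INTER_CUBIC)
cv2.imwrite("pics/c2.png",o)
E
```

```text
t: 14.3
tool_pos: [0.2885, -0.3804, 0.3552]
orientation: [-2.5, -1.038, 0.267]
force: [1.0, -1.4, 0.8]
opening: 0.0003
gripper_force: 0.0
q [-0.969  0.142  1.437 -0.109  2.015 -0.209] p [ 0.2885 -0.3804  0.3552] x [ 0.703  0.711 -0.016] y [ 0.631 -0.634 -0.447] z [-0.328  0.304 -0.894] tilt 26.6 az 137.2
```

View pics/c2.png

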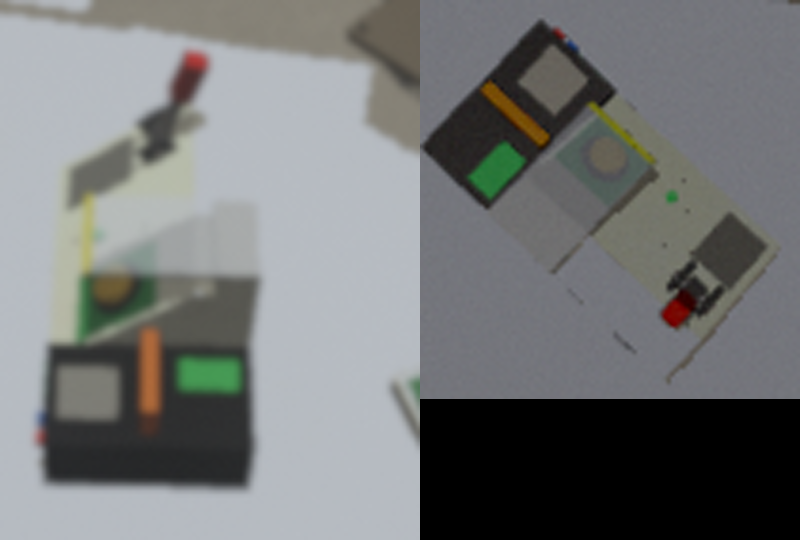

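Module docked cleanly. The button shows at scene crop (115,287) and top crop (606,155), and the lever is still up. Triangulating the button and hood edge from all views.

```bash
python3 - <<'E'
from h import *
np.set_printoptions(precision=4,suppress=True)
T,S=np.load("top1.npz"),np.load("scene1.npz");w1,w3=dict(np.load("w1.npz")),dict(np.load("w3.npz"))
def multi(rs):
    A=np.zeros((3,3));b=np.zeros(3)
    for o,d in rs:
        d=d/np.linalg.norm(d);M=np.eye(3)-np.outer(d,d);A+=M;b+=M@o
    x=np.linalg.solve(A,b);return x,[np.linalg.norm((np.eye(3)-np.outer(d,d)/(d@d))@(x-o)).round(4) for o,d in rs]
st=lambda u,v:ray(T,(210+(u-420)/3.8-.4,165+v/3.8-.4)); ss=lambda u,v:ray(S,(245+u/4-.4,120+v/4-.4))
q1=lambda u,v:wray(w1,(u/1.5625-.2,v/1.5625-.2)); q3=lambda u,v:wray(w3,(130+u/3.636-.4,130+v/3.636-.4))
b,e=multi([st(606,155),ss(115,287),q1(417,357),q3(552,455)]);print("button",b,e)
h,e=multi([st(623,132),ss(88,232)]);print("hood mid",h,e)
h1,e=multi([st(591,104),ss(86,272),q1(463,349)]);print("hood -y end",h1,e)
lv,e=multi([st(674,316),ss(197,60)]);print("lever tip",lv,e)
dock=np.array([.562,.0605,0]);ux=np.array([-.7105,.7037,0]);uy=np.array([-.7037,-.7105,0]);C=dock+.11*uy;print("C",C)
for n,p in(("b",b),("h",h),("h1",h1),("lv",lv)): print(n,(p-C)@ux,(p-C)@uy,p[2])
E
```

```text
button [0.5584 0.0148 0.0931] [np.float64(0.0015), np.float64(0.0025), np.float64(0.0009), np.float64(0.003)]
hood mid [ 0.5736 -0.0021  0.1607] [np.float64(0.0015), np.float64(0.0015)]
hood -y end [0.6007 0.0257 0.1586] [np.float64(0.0006), np.float64(0.0008), np.float64(0.0003)]
lever tip [ 0.4085 -0.0433  0.2119] [np.float64(0.0001), np.float64(0.0001)]
C [ 0.4846 -0.0177  0.    ]
b -0.02966642929948768 -0.07499763056018811 0.09308477277852314
h -0.05224432157885779 -0.07369676389223621 0.16067961774429335
h1 -0.05197887225884405 -0.11254341042187312 0.1586010910566771
lv 0.03598936741477732 0.0717852844104354 0.21188580263003262
```

```bash
python3 -m jog '0 0 0 0 -6.92;0 0 0 0 -6.92;0 0 0 0 -6.92;0 0 0 0 -6.92;0 0 0 0 -6.92;0 0 0 0 -6.92;0 0 0 0 -6.92;0 0 0 0 -6.92;0 0 0 0 -6.92;0 0 0 0 -6.92' >/dev/null;python3 -m jog '0 0 0 0 -6.92;0 0 0 0 -6.92;0 0 0 0 -6.92;0 0 0 0 0'
cat > u.py <<'E'
from plant import robot
from h import *
import sys
ux=np.array([-.7105,.7037,0]);uy=np.array([-.7037,-.7105,0]);U=np.c_[ux,uy,[0,0,1]];C=np.array([.562,.0605,0])+.11*uy
s=robot.read_state();Q=R.from_rotvec(s["orientation"]).as_matrix()
p=U.T@(s["tool_pos"]-C);A=U.T@Q;tip=p+.084*A[:,2]
print("q",s["q"].round(2),"unit TCP",p.round(4),"tip",tip.round(4),"force",(U.T@s["force"]).round(1));print("axes x",A[:,0].round(3),"y",A[:,1].round(3),"z",A[:,2].round(3))
for a in sys.argv[1:]:   # tip target in unit frame
    d=np.array([float(v) for v in a.split(",")])-tip;print("to",a,"tool shift",(A.T@d).round(4),"len",np.linalg.norm(d).round(3))
E
python3 u.py=-1 2>/dev/null; python3 u.py -- 2>/dev/null | head -0; python3 - <<'E'
import sys;sys.argv=['u','-.1335,-.0766,.279','-.0618,-.0748,.1356'];exec(open('u.py').read())
E
```

```text
t: 15.57
tool_pos: [0.2846, -0.3764, 0.3504]
orientation: [-1.022, -2.489, -0.229]
force: [-0.3, -0.4, -0.2]
opening: 0.0009
gripper_force: 0.0
q [-0.97  0.13  1.46 -0.11  2.01 -1.79] unit TCP [-0.1103  0.3956  0.3504] tip [-0.0721  0.3967  0.2756] force [-0.1  0.5 -0.2]
axes x [ 0.89  -0.002  0.455] y [ 0.004 -1.    -0.013] z [ 0.455  0.013 -0.89 ]
to -.1335,-.0766,.279 tool shift [-0.0522  0.473  -0.0372] len 0.477
to -.0618,-.0748,.1356 tool shift [-0.0536  0.4733  0.1231] len 0.492
```

```bash
python3 -m jog '0 -0.0044 0.0394 -0.0031 0;0 -0.0044 0.0394 -0.0031 0;0 -0.0044 0.0394 -0.0031 0;0 -0.0044 0.0394 -0.0031 0;0 -0.0044 0.0394 -0.0031 0;0 -0.0044 0.0394 -0.0031 0;0 -0.0044 0.0394 -0.0031 0;0 -0.0044 0.0394 -0.0031 0;0 -0.0044 0.0394 -0.0031 0;0 -0.0044 0.0394 -0.0031 0' >/dev/null; python3 -m jog '0 -0.0044 0.0394 -0.0031 0;0 -0.0044 0.0394 -0.0031 0;0 0 0 0 0'; python3 u.py " -.0618,-.0748,.1356"
python3 - <<'E'
from plant import robot
from h import *
s=robot.read_state();c=robot.read_camera("wrist");np.savez("w5.npz",tp=s["tool_pos"],o=s["orientation"],**c)
cv2.imwrite("pics/w5.png",cv2.resize(c["color"][:,:,::-1],(800,600),interpolation=cv2.INTER_CUBIC))
E
```

```text
t: 16.65
tool_pos: [0.6666, -0.0811, 0.3488]
orientation: [-1.027, -2.481, -0.227]
force: [-0.1, 0.6, -0.8]
opening: 0.0008
gripper_force: 0.0
q [-0.29  0.66  0.8   0.24  2.1  -1.  ] unit TCP [-0.174  -0.0831  0.3488] tip [-0.1354 -0.0818  0.2741] force [ 0.5 -0.4 -0.8]
axes x [ 0.889 -0.008  0.459] y [ 0.    -1.    -0.017] z [ 0.459  0.015 -0.888]
to  -.0618,-.0748,.1356 tool shift [ 0.0018 -0.0046  0.157 ] len 0.157
```

View pics/w5.png

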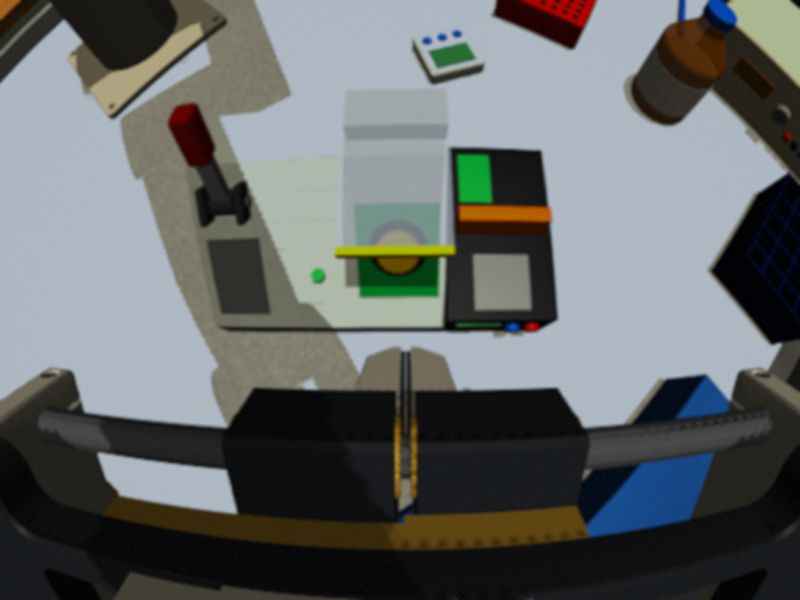

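The view shows the hood strip at (335–455, 251), the button at about (397,252), and the module square and in line with the unit's front at y≈327. The finger centre is at x≈406.

```bash
python3 - <<'E'
from h import *
c=dict(np.load("w5.npz"))
ux=np.array([-.7105,.7037,0]);uy=np.array([-.7037,-.7105,0]);U=np.c_[ux,uy,[0,0,1]];C=np.array([.562,.0605,0])+.11*uy
f=lambda u,v,z:(U.T@(wplane(c,(u/1.5625-.2,v/1.5625-.2),z)-C)).round(4)
print("strip",f(335,251,.161),f(455,251,.161));print("button low edge",f(398,275,.0864),"bt left/right",f(372,258,.092),f(424,258,.092))
print("front",f(220,328,.035),f(445,328,.035),"foot",f(445,331,0)); print("module front top",f(448,325,.065),f(556,320,.065)); print("lever hinge",f(222,200,.118),"lever top",f(186,106,.216))
E
```

```text
strip [-0.0512 -0.0318  0.161 ] [-0.0517 -0.1122  0.161 ]
button low edge [-0.0486 -0.0718  0.0864] bt left/right [-0.0355 -0.0506  0.092 ] [-0.0358 -0.0932  0.092 ]
front [-0.0863  0.1034  0.035 ] [-0.0853 -0.1133  0.035 ] foot [-0.0833 -0.1157  0.    ]
module front top [-0.0871 -0.1138  0.065 ] [-0.0836 -0.2098  0.065 ]
lever hinge [0.0105 0.0763 0.118 ] lever top [0.0399 0.0703 0.216 ]
```

```bash
python3 -m jog '0 0 -0.009 0.03 0;0 0 0 0.035 0;0 0 0 0.035 0;0 0 0 0.03 0;0 0 0 0.025 0;0 0 0 0 0'; python3 u.py " -.0399,-.072,.0909" " -.035,-.072,.085"
```

```text
t: 17.2
tool_pos: [0.6013, -0.0437, 0.2094]
orientation: [-1.031, -2.475, -0.224]
force: [-1.0, -0.3, -0.5]
opening: 0.0003
gripper_force: 0.0
q [-0.26  0.52  1.25  0.22  1.8  -1.04] unit TCP [-0.1013 -0.0637  0.2094] tip [-0.0624 -0.0622  0.1349] force [ 0.5  1.  -0.5]
axes x [ 0.887 -0.013  0.462] y [-0.003 -1.    -0.021] z [ 0.462  0.017 -0.887]
to  -.0399,-.072,.0909 tool shift [-0.0002  0.0107  0.0493] len 0.05
to  -.035,-.072,.085 tool shift [0.0014 0.0108 0.0568] len 0.058
```

```bash
python3 -m jog '0 0 0.0107 0 0;0 0 0 0.02 0;0 0 0 0.015 0;0 0 0 0.008 0;0 0 0 0 0'; python3 u.py " -.0399,-.072,.0909"; python3 -m jog '0 0.0005 0 0.003 0;0 0.0005 0 0.003 0;0 0 0 0 0'; python3 u.py | head -1
```

```text
t: 17.62
tool_pos: [0.5994, -0.0238, 0.1762]
orientation: [-1.03, -2.484, -0.228]
force: [-0.4, -0.1, 0.1]
opening: 0.0006
gripper_force: 0.0
q [-0.24  0.52  1.3   0.23  1.73 -1.03] unit TCP [-0.0858 -0.0764  0.1762] tip [-0.0476 -0.0754  0.1015] force [0.2 0.3 0.1]
axes x [ 0.89  -0.009  0.455] y [-0.002 -1.    -0.015] z [ 0.455  0.013 -0.89 ]
to  -.0399,-.072,.0909 tool shift [ 0.002  -0.0032  0.0129] len 0.013
t: 17.87
tool_pos: [0.597, -0.0215, 0.1717]
orientation: [-1.03, -2.486, -0.228]
force: [-0.4, 0.6, 0.4]
opening: 0.0003
gripper_force: 0.0
q [-0.23  0.52  1.32  0.23  1.72 -1.03] unit TCP [-0.0826 -0.0764  0.1717] tip [-0.0444 -0.0754  0.0969] force [ 0.7 -0.2  0.4]
```

```bash
python3 -m jog '0 0.001 -0.003 0.002 0;0 0.0005 0 0.002 0;0 0 0 0 0'; python3 u.py | head -1;  python3 -m jog '0 0.0005 0 0.002 0;0 0.0005 0 0.002 0;0 0 0 0 0'; python3 u.py | head -1; python3 -m jog '0 0.0005 0 0.002 0;0 0 0 0 0'; python3 u.py|head -1
```

```text
t: 18.12
tool_pos: [0.5921, -0.0215, 0.1682]
orientation: [-1.029, -2.485, -0.228]
force: [0.8, -1.2, 0.4]
opening: 0.0005
gripper_force: 1.1
q [-0.24  0.51  1.33  0.23  1.71 -1.04] unit TCP [-0.0791 -0.0729  0.1682] tip [-0.0408 -0.0718  0.0934] force [-1.4  0.2  0.4]
t: 18.37
tool_pos: [0.5905, -0.0198, 0.1655]
orientation: [-1.03, -2.486, -0.228]
force: [0.9, -4.1, 4.5]
opening: 0.0003
gripper_force: 2.8
q [-0.23  0.51  1.34  0.23  1.7  -1.04] unit TCP [-0.0768 -0.073   0.1655] tip [-0.0386 -0.0719  0.0907] force [-3.6  2.3  4.5]
t: 18.53
tool_pos: [0.5895, -0.0189, 0.164]
orientation: [-1.03, -2.486, -0.228]
force: [1.1, -3.8, 3.2]
opening: 0.0006
gripper_force: 2.6
q [-0.23  0.51  1.35  0.23  1.7  -1.04] unit TCP [-0.0754 -0.073   0.164 ] tip [-0.0372 -0.0719  0.0891] force [-3.4  1.9  3.2]
```

```bash
for i in 1; do python3 -m jog '0 0.0005 0 0.002 0;0 0 0 0 0'|grep force; python3 u.py|head -1; python3 -m jog '0 0.0005 0 0.002 0;0 0 0 0 0'|grep force; python3 u.py|head -1;  python3 -m jog '0 0.0005 0 0.0015 0;0 0 0 0 0'|grep force; python3 u.py|head -1; done
python3 - <<'E'
from plant import robot
from h import *
s=robot.read_state();c=robot.read_camera("wrist");np.savez("w6.npz",tp=s["tool_pos"],o=s["orientation"],**c)
p=dict(np.load("w5.npz"))
for k in(p,c):
    hs=cv2.cvtColor(k["color"],cv2.COLOR_RGB2HSV);m=cv2.inRange(hs,(170,120,60),(180,255,255))|cv2.inRange(hs,(0,120,60),(6,255,255));m[:,260:]=0
    n,_,st,ce=cv2.connectedComponentsWithStats(m);i=st[1:,4].argmax()+1 if n>1 else 0;print(n,st[i],ce[i])
E
```

```text
force: [1.5, -7.2, 7.1]
gripper_force: 4.0
q [-0.23  0.51  1.35  0.23  1.7  -1.04] unit TCP [-0.0743 -0.0729  0.1627] tip [-0.0362 -0.0719  0.0878] force [-6.2  4.   7.1]
force: [1.9, -9.3, 12.7]
gripper_force: 7.5
q [-0.23  0.51  1.35  0.23  1.69 -1.04] unit TCP [-0.0741 -0.0729  0.1626] tip [-0.0361 -0.0719  0.0876] force [-7.9  5.2 12.7]
force: [2.8, -12.3, 17.9]
gripper_force: 10.3
q [-0.23  0.5   1.36  0.23  1.69 -1.04] unit TCP [-0.0738 -0.0729  0.1625] tip [-0.036  -0.072   0.0875] force [-10.6   6.8  17.9]
13 [108  66  18  15 177] [116.13559322  72.93220339]
1 [     0      0    512    384 196608] [255.5 191.5]
```

```bash
python3 - <<'E'
from plant import robot
from h import *
a=robot.read_camera("scene")["color"][115:260,235:340,::-1];b=robot.read_camera("wrist")["color"][:,:,::-1]
o=np.zeros((560,800,3),np.uint8);o[:,:395]=cv2.resize(a,(395,560),interpolation=cv2.INTER_CUBIC);o[:304,395:]=cv2.resize(b,(405,304));cv2.imwrite("pics/c3.png",o)
E
```

```text
(no output)
```

View pics/c3.png

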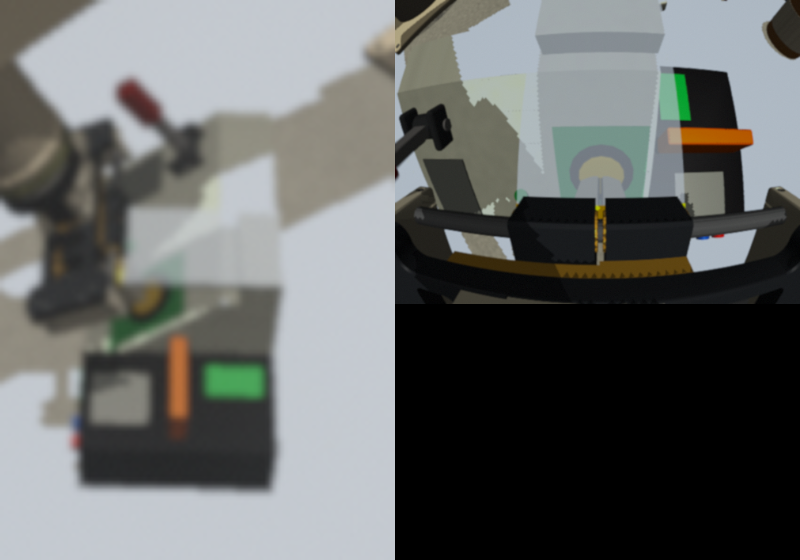

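The lever has dropped: the handle now points to the front at crop (135,100). All ten views are used, so from here on I work by numbers. I retract along the tool axis, then locate the red handle.

```bash
python3 -m jog '0 -0.002 0 -0.008 0;0 -0.001 0 -0.01 0;0 0 0 -0.02 0;0 0 0 -0.035 0;0 0 0 -0.04 0;0 0 0 -0.035 0;1 0 0 0 0'; 
cat > red.py <<'E'
from plant import robot
from h import *
np.set_printoptions(precision=4,suppress=True)
ux=np.array([-.7105,.7037,0]);uy=np.array([-.7037,-.7105,0]);U=np.c_[ux,uy,[0,0,1]];C=np.array([.562,.0605,0])+.11*uy
s=robot.read_state();rs=[]
for n in("top","scene","wrist"):
    c=dict(robot.read_camera(n));hs=cv2.cvtColor(c["color"],cv2.COLOR_RGB2HSV)
    m=cv2.inRange(hs,(168,110,40),(180,255,255))|cv2.inRange(hs,(0,110,40),(6,255,255))
    k,_,st,ce=cv2.connectedComponentsWithStats(m)
    if n=="wrist": c["tp"],c["o"]=s["tool_pos"],s["orientation"]
    for i in range(1,k):
        if st[i,4]<8: continue
        r=(wray if n=="wrist" else ray)(c,ce[i]);w=r[0]+r[1]*(.14-r[0][2])/r[1][2];w=U.T@(w-C)
        if abs(w[0])<.16 and abs(w[1]-.07)<.09: print(n,st[i],ce[i],"unit at z=.14:",w)
E
python3 red.py; python3 u.py
```

```text
t: 19.77
tool_pos: [0.6404, -0.0656, 0.2971]
orientation: [-1.032, -2.494, -0.231]
force: [0.9, -0.1, 0.7]
opening: 0.0034
gripper_force: 0.0
scene [258 149  11   4  35] [263.2286 150.4   ] unit at z=.14: [-0.067   0.0646  0.14  ]
wrist [100 177  23  48 804] [110.9577 200.1953] unit at z=.14: [-0.0718  0.0729  0.14  ]
q [-0.28  0.57  1.03  0.23  1.96 -1.02] unit TCP [-0.1409 -0.075   0.2888] tip [-0.1026 -0.0739  0.2141] force [ 0.   0.1 -0.9]
axes x [ 0.89  -0.008  0.456] y [-0.001 -1.    -0.015] z [ 0.456  0.013 -0.89 ]
```

```bash
python3 -m jog '0.7 0 -0.037 0 0;0.7 0 -0.037 0 0;0.7 0 -0.037 0 0;0.7 0 -0.035 0.01 0;0.7 0 0 0 0;0.7 0 0 0 0;0.7 0 0 0 0' 6; python3 u.py " -.0998,.072,.186" " -.0633,.0735,.115"; python3 red.py
```

```text
t: 20.5
tool_pos: [0.5309, -0.1634, 0.2815]
orientation: [-1.028, -2.482, -0.229]
force: [0.1, 0.8, 0.5]
opening: 0.0611
gripper_force: 0.0
q [-0.46  0.37  1.31  0.14  1.92 -1.23] unit TCP [-0.1355  0.071   0.2815] tip [-0.097   0.0721  0.2069] force [ 0.5 -0.6  0.5]
axes x [ 0.889 -0.008  0.458] y [-0.001 -1.    -0.015] z [ 0.458  0.013 -0.889]
to  -.0998,.072,.186 tool shift [-0.0121  0.0005  0.0173] len 0.021
to  -.0633,.0735,.115 tool shift [-0.0122  0.      0.0971] len 0.098
top [291 219  11  14  76] [296.0263 225.5263] unit at z=.14: [-0.0666  0.0706  0.14  ]
scene [257 147  13   7  68] [263.1324 150.0735] unit at z=.14: [-0.0674  0.0662  0.14  ]
wrist [ 248  180   24   55 1271] [259.5098 206.8088] unit at z=.14: [-0.069   0.0737  0.14  ]
```

```bash
python3 -m jog '0.7 -0.012 0 0.015 0;0.7 0 0 0.03 0;0.7 0 0 0.03 0;0.7 0 0 0.02 0;0.7 0 0 0 0' 6; python3 u.py " -.0633,.0735,.115"; python3 -m jog '0 0 0 0 0;0 0 0 0 0;0 0 0 0 0;0 0 0 0 0;0 0 0 0 0;0 0 0 0 0;0 0 0 0 0;0 0 0 0 0' 6;python3 u.py
```

```text
t: 21.07
tool_pos: [0.5051, -0.1396, 0.1885]
orientation: [-1.024, -2.478, -0.228]
force: [-1.1, 0.5, -0.2]
opening: 0.0652
gripper_force: 0.0
q [-0.44  0.36  1.49  0.14  1.75 -1.24] unit TCP [-0.1004  0.0723  0.1885] tip [-0.0616  0.0736  0.114 ] force [ 1.1  0.5 -0.2]
axes x [ 0.887 -0.007  0.462] y [ 0.001 -1.    -0.018] z [ 0.462  0.016 -0.887]
to  -.0633,.0735,.115 tool shift [-0.0011  0.0001 -0.0017] len 0.002
t: 21.73
tool_pos: [0.5083, -0.1417, 0.1933]
orientation: [-1.029, -2.487, -0.231]
force: [3.6, 2.6, 0.0]
opening: 0.0199
gripper_force: 6.0
q [-0.45  0.36  1.48  0.14  1.75 -1.24] unit TCP [-0.1042  0.0714  0.1933] tip [-0.066   0.0723  0.1185] force [-0.7 -4.4  0. ]
axes x [ 0.891 -0.007  0.455] y [-0.001 -1.    -0.012] z [ 0.455  0.01  -0.891]
```

```bash
python3 - <<'E'
import numpy as np
h=np.array([.009,.118]);a=np.radians(np.linspace(11.8,107,14));g=h+.0854*np.c_[-np.cos(a),np.sin(a)]
d=np.diff(g,axis=0);print(np.c_[d@[.891,.455],d@[.455,-.891]].round(4),g[-1])
E
```

```text
[[ 0.0074 -0.008 ]
 [ 0.0083 -0.007 ]
 [ 0.0092 -0.0059]
 [ 0.0098 -0.0047]
 [ 0.0104 -0.0034]
 [ 0.0107 -0.0021]
 [ 0.0109 -0.0007]
 [ 0.0109  0.0007]
 [ 0.0107  0.0021]
 [ 0.0104  0.0034]
 [ 0.0098  0.0047]
 [ 0.0091  0.006 ]
 [ 0.0083  0.0071]] [0.03396854 0.19966843]
```

```bash
python3 -m jog '0 0.0074 0 -0.008 0;0 0.0083 0 -0.007 0;0 0.0092 0 -0.0059 0;0 0.0098 0 -0.0047 0;0 0 0 0 0'; python3 u.py|head -1; python3 -m jog '0 0.0104 0 -0.0034 0;0 0.0107 0 -0.0021 0;0 0.0109 0 -0.0007 0;0 0.0109 0 0.0007 0;0 0 0 0 0';  python3 u.py " .0426,.0725,.1827"
```

```text
t: 22.15
tool_pos: [0.4941, -0.1275, 0.2333]
orientation: [-1.028, -2.487, -0.229]
force: [4.7, 2.9, 3.0]
opening: 0.02
gripper_force: 6.0
q [-0.44  0.28  1.51  0.15  1.8  -1.22] unit TCP [-0.0841  0.0713  0.2333] tip [-0.0459  0.0724  0.1584] force [-1.3 -5.4  3. ]
t: 22.57
tool_pos: [0.4686, -0.1022, 0.2567]
orientation: [-1.028, -2.486, -0.228]
force: [2.0, 2.5, 3.1]
opening: 0.0202
gripper_force: 6.0
q [-0.42  0.17  1.58  0.16  1.83 -1.2 ] unit TCP [-0.0481  0.0714  0.2567] tip [-0.0099  0.0724  0.1819] force [ 0.4 -3.2  3.1]
axes x [ 0.89  -0.007  0.455] y [-0.    -1.    -0.015] z [ 0.455  0.013 -0.89 ]
to  .0426,.0725,.1827 tool shift [ 0.0471 -0.0001  0.0232] len 0.053
```

```bash
python3 -m jog '0 0.0107 0 0.0021 0;0 0.0104 0 0.0034 0;0 0.0098 0 0.0047 0;0 0.0091 0 0.006 0;0 0 0 0 0'; python3 u.py " .0426,.0725,.1827"; python3 -m jog '0 0.0035 0 0.003 0;0 0 0 0 0';python3 u.py|head -1; python3 -m jog '0 0.0035 0 0.003 0;0 0 0 0 0';python3 u.py|head -1; python3 -m jog '0 0.002 0 0.002 0;0 0 0 0 0';python3 u.py|head -1
```

```text
t: 22.98
tool_pos: [0.4379, -0.072, 0.2597]
orientation: [-1.028, -2.484, -0.228]
force: [1.2, 3.1, 1.2]
opening: 0.0204
gripper_force: 6.0
q [-0.39  0.07  1.69  0.17  1.82 -1.17] unit TCP [-0.0051  0.0715  0.2597] tip [0.0332 0.0726 0.185 ] force [ 1.3 -3.1  1.2]
axes x [ 0.89  -0.007  0.456] y [-0.    -1.    -0.015] z [ 0.456  0.013 -0.89 ]
to  .0426,.0725,.1827 tool shift [0.0073 0.0001 0.0063] len 0.01
t: 23.15
tool_pos: [0.4353, -0.0695, 0.2588]
orientation: [-1.029, -2.485, -0.228]
force: [1.5, 1.9, 5.1]
opening: 0.0202
gripper_force: 6.0
q [-0.39  0.06  1.7   0.17  1.82 -1.17] unit TCP [-0.0015  0.0715  0.2588] tip [0.0368 0.0726 0.184 ] force [ 0.3 -2.4  5.1]
t: 23.32
tool_pos: [0.4321, -0.0663, 0.2575]
orientation: [-1.029, -2.484, -0.228]
force: [1.1, 3.3, 5.1]
opening: 0.0201
gripper_force: 6.0
q [-0.38  0.05  1.71  0.17  1.82 -1.16] unit TCP [0.0031 0.0715 0.2575] tip [0.0414 0.0726 0.1828] force [ 1.6 -3.1  5.1]
t: 23.48
tool_pos: [0.4302, -0.0644, 0.2567]
orientation: [-1.029, -2.484, -0.228]
force: [1.2, 2.6, 4.6]
opening: 0.0203
gripper_force: 6.0
q [-0.38  0.05  1.72  0.17  1.82 -1.16] unit TCP [0.0058 0.0715 0.2567] tip [0.0441 0.0726 0.1819] force [ 1.  -2.7  4.6]
```

```bash
python3 -m jog '0 0.0025 0 0.0015 0;0 0 0 0 0';python3 u.py|head -1; python3 -m jog '0 0.0025 0 0.0015 0;0 0 0 0 0';python3 u.py|head -1
```

```text
t: 23.65
tool_pos: [0.4281, -0.0624, 0.2559]
orientation: [-1.029, -2.485, -0.228]
force: [4.1, 0.8, -1.4]
opening: 0.0206
gripper_force: 6.0
q [-0.38  0.04  1.73  0.17  1.81 -1.16] unit TCP [0.0087 0.0716 0.2559] tip [0.047  0.0727 0.1812] force [-2.4 -3.4 -1.4]
t: 23.82
tool_pos: [0.4263, -0.0606, 0.2558]
orientation: [-1.03, -2.486, -0.227]
force: [5.1, -0.5, -3.3]
opening: 0.0203
gripper_force: 6.0
q [-0.38  0.03  1.74  0.17  1.81 -1.16] unit TCP [0.0112 0.0716 0.2558] tip [0.0494 0.0727 0.181 ] force [-4.  -3.3 -3.3]
```

```bash
python3 -m jog '0.7 0 0 0 0;0.7 0 0 0 0;0.7 0 0 0 0;0.7 0 0 0 0;0.7 0 0 0 0;0.7 0 0 0 0;0.7 0 0 0 0;0.7 0 0 0 0'; python3 -m jog '0.7 0 0 -0.015 0;0.7 0 0 -0.035 0;0.7 0 0 -0.04 0;0.7 0 0 -0.04 0;0.7 0 0 -0.03 0;0.7 0 0 0 0;0.7 0 0 0 0'; python3 red.py; python3 - <<'E'
from plant import robot
from h import *
for n in("top","scene"):
    a=np.load(n+"1.npz")["color"];b=robot.read_camera(n)["color"]
    for k,c in(("before",a),("now",b)):
        hs=cv2.cvtColor(c,cv2.COLOR_RGB2HSV);m=cv2.inRange(hs,(168,110,40),(180,255,255))|cv2.inRange(hs,(0,110,40),(6,255,255))
        q,_,st,ce=cv2.connectedComponentsWithStats(m);print(n,k,[(st[i].tolist(),ce[i].round(1).tolist()) for i in range(1,q) if st[i,4]>8 and 230<ce[i][0]<320 and 110<ce[i][1]<270])
        o=cv2.inRange(hs,(8,130,80),(20,255,255));o[:,:200]=0;o[:,320:]=0;o[:160]=0;o[300:]=0;print("bar",np.mean(np.nonzero(o),1))
E
```

```text
t: 24.48
tool_pos: [0.4261, -0.0604, 0.2563]
orientation: [-1.029, -2.485, -0.228]
force: [0.2, -0.2, -0.2]
opening: 0.064
gripper_force: 0.0
t: 25.07
tool_pos: [0.4802, -0.1109, 0.4003]
orientation: [-1.031, -2.488, -0.228]
force: [-0.3, 0.1, 0.0]
opening: 0.0654
gripper_force: 0.0
top [274 241   9  10  55] [277.8364 245.8364] unit at z=.14: [0.0276 0.0723 0.14  ]
scene [291 134   5   4  19] [293.1053 135.5789] unit at z=.14: [0.0379 0.1402 0.14  ]
wrist [250 175  19  36 610] [259.2377 191.8328] unit at z=.14: [0.0394 0.0735 0.14  ]
top before [([274, 241, 9, 10, 56], [277.9, 245.9])]
bar [194.61728395 234.88888889]
top now [([274, 241, 9, 10, 56], [277.8, 245.9])]
bar [194.75949367 235.03797468]
scene before [([291, 134, 5, 4, 18], [293.0, 135.5])]
bar [212.89215686 282.        ]
scene now [([291, 134, 5, 4, 19], [293.1, 135.6])]
bar [212.89215686 282.        ]
```

The lever is back exactly where it was before the trip, and the module hasn't moved. Handing in.

```bash
python3 -c "
from plant import robot
print(robot.close_job())"
```

```text
the job is handed in; nothing more can be done
None
```

I handed the job in at about 25 s with the module square against the unit (no gap, fronts within about 1 mm), the button pressed until the lever dropped, and the lever back fully up and staying; one possible fault is that a closed gripper held about 27° off vertical hit the robot's own base at a wrist reading of about 64 N, which breaks the 40 N limit if the arm or gripper body, not the fingertips, made contact.

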